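Load the bench shaker and set its speed lever

TASK

Get the bench shaker ready (it is unplugged, so nothing runs): first bring its speed lever all the way back to the idle stop at the green bar. With the lever left at idle, take the brown bottle that somebody parked on the speed dial and stand it upright on the blue pad in the one free bay of the tray; only then swing the lever round until it points straight at the red set mark, and let go. Leave the red mark, the three sample cups and the things standing round the shaker where they are.

Things in the scene. Friction and masses are not known exactly. Their poses are not given: they have to be found in the camera images.
- shaker: Blue bench shaker, fixed to the worktop, 190 (x) x 405 (y) x 60 mm; origin under its middle at worktop height, z up, its front faces -x. In its own frame the flat grey dial deck, 60 mm high, covers y -205 to +28 mm; the four-bay tray lies beyond it on the +y side.
- tray (a point): Centre of the tray on its floor, 72 mm above the worktop (shaker frame x 0, y 115 mm; axes as the shaker's). The tray is 160 mm square; its four bays, 72 mm square, have centres at x = -38 or +38, y = -38 or +38 mm from here, parted by walls 4 mm thick and 10 mm high; outer fence 14 mm high. Three bays hold sample cups, the fourth the blue pad; which is which varies.
- pivot (a point): Upright hinge axis of the speed lever and of the red mark, a point on the dial deck (shaker frame x 55, y -90, z 60 mm).
- speed_lever (a joint): Lever angle about its upright hinge, rad: 0 = against the idle stop at the green bar (1.1 rad from the shaker's -x towards its -y side, away from the tray); grows clockwise seen from above, to 2.2; at 1.1 it points along the shaker's -x. Light friction (about 1 N at the grip); stays where left. Arm 12 mm wide, ends 103 mm from the axis, its top 16 mm above the deck.
- lever_grip (a point): Middle of the hand grip of the speed lever: an upright black post 18 mm in diameter with a yellow band, 86 mm out from the hinge axis. The point is 60 mm above the deck; the black post spans 26 to 82 mm above the deck. The frame's x axis points outward along the lever, z up.
- set_mark (a joint): Angle of the red set mark about the same hinge axis, same zero and sense as speed_lever: when the two values are equal the lever points straight at the mark. Stiff; it is not to be moved.
- red_mark (a point): Top centre of the red set mark, a diamond 23 mm across and 11 mm high on the deck, 120 mm from the hinge axis, just beyond the reach of the lever's end. The frame's x axis points outward from the hinge axis.
- amber_bottle: Brown glass bottle with a white cap, about 45 mm in diameter (straight body to about 55 mm up), 93 mm tall, 0.08 to 0.15 kg. Origin at the centre of its underside, z up (it may lean 3 degrees as it stands). It starts standing on the dial deck in the lever's sweep, its axis 67 to 83 mm from the hinge axis, at a lever angle of about 1.3 to 1.7.
- pad: Round blue pad, 58 mm in diameter, 3 mm thick, fixed in the middle of the free tray bay; origin at the centre of its underside, on the bay's floor.
- sample_cup_0: Clear sample cup with a red lid, 60 mm in diameter, 64 mm tall, standing loose in a tray bay; origin at the centre of its underside. Leave alone.
- sample_cup_1: Clear sample cup with a red lid, 60 mm in diameter, 64 mm tall, standing loose in a tray bay; origin at the centre of its underside. Leave alone.
- sample_cup_2: Clear sample cup with a yellow lid, 60 mm in diameter, 64 mm tall, standing loose in a tray bay; origin at the centre of its underside. Leave alone.
- pump_bottle: White pump bottle, 75x68x194 mm, standing behind the dial; origin at the centre of its underside. Leave alone.
- saline_bottle: White bottle with blue cap, 62 mm in diameter, 154 mm tall, standing behind the tray; origin at the centre of its underside. Leave alone.
- dropper_bottle: Small white dropper bottle, 43 mm in diameter, 98 mm tall, standing in front of the dial; origin at the centre of its underside. Leave alone.
- carton_suture: White and turquoise carton, 55x110x30 mm, lying in front of the tray; origin at the centre of its underside. Leave alone.
Things that resemble listed ones, but are neither listed nor needed, are in the scene too. What is shaped like the amber_bottle but purple is not meant.

How it is judged (in metres and radians):
On the way, in this order (a step that is already met when the one before it is completed fails the run):
1. the speed lever is back at its idle stop (within 0.09 rad), with the bottle not yet moved from the dial (value of joint speed_lever below 0.09 rad and distance of amber_bottle from where it was at the start of the episode below 0.02 m), for 0.2 s.
2. the brown bottle stands released and upright on the blue pad, the lever still at idle (horizontal distance between amber_bottle and pad below 0.018 m and z of amber_bottle in the frame of pad between -0.001 and 0.008 m and angle between amber_bottle's own z axis and vertical below 0.15 rad and contact force between the fingers and amber_bottle below 0.1 N and linear speed of amber_bottle below 0.03 m/s and value of joint speed_lever below 0.09 rad), for 0.2 s.
3. the lever points at the red mark (within 0.07 rad) (angle between the x axis of lever_grip and the x axis of red_mark, either way round below 0.07 rad), for 0.2 s.
At the end, for the whole second after the job is handed in: The lever rests within 0.07 rad (4 degrees) of the red mark's direction; the brown bottle stands upright and at rest on the blue pad, its axis within 18 mm of the pad's centre; cups and bottles are upright and everything is released (horizontal distance between amber_bottle and pad below 0.018 m and z of amber_bottle in the frame of pad between -0.001 and 0.008 m and angle between each of amber_bottle, sample_cup_0, sample_cup_1, sample_cup_2, pump_bottle, saline_bottle, dropper_bottle's own z axis and vertical below 0.15 rad and contact force between the fingers and amber_bottle below 0.1 N and linear speed of amber_bottle below 0.03 m/s and angle between the x axis of lever_grip and the x axis of red_mark, either way round below 0.07 rad and value of joint speed_lever above 0.7 rad and velocity of joint speed_lever between -0.05 and 0.05 rad/s); the robot touches nothing.
It fails at once if a sample cup moved more than 25 mm or tipped (distance of any of sample_cup_0, sample_cup_1, sample_cup_2 from where it was at the start of the episode above 0.025 m or angle between any of sample_cup_0, sample_cup_1, sample_cup_2's own z axis and vertical above 0.5 rad).
It fails at once if a bystander round the shaker moved more than 30 mm (distance of any of pump_bottle, saline_bottle, dropper_bottle, carton_suture from where it was at the start of the episode above 0.03 m).
It fails at once if the red mark was shifted more than 8 mm (distance of red_mark from where it was at the start of the episode above 0.008 m).
It fails at once if the brown bottle tipped over (angle between amber_bottle's own z axis and vertical above 0.8 rad).
It also fails if it takes over 64 s, if anything falls off the work surface, if the arm or the gripper's body presses on something with over 40 N, if the wrist force passes 120 N, or if a joint passes its speed limit or range.

ROBOT

A 7-joint arm with a two-finger parallel gripper is mounted at the origin on a cart in front of the work surface, level with it; the furniture and walls round the work are solid. World frame = base frame: x ahead of the robot, y to its left, z up, the work surface at z = 0. Lengths are in m, angles in degrees, forces in N, time in s.
With the tool pointing down it reaches from about 0.425 to 0.875 m from the base axis. Payload 4.7 kg.
Tool frame: the origin (TCP) lies at the very end of the fingers, on their centre line; the grasp point (between the pads) lies 19 mm behind it; z points along the fingers, y is the line along which they close (so a half turn about z gives the same grasp; the last joint's range is limited). The gripper opens to 87 mm and grips with 3 to 60 N. Pads are 19 mm wide; open, the fingers measure 117 mm over their backs; the gripper's body (75 mm by 190 mm) begins 51 mm behind the grasp point.
Start: joints at [64.406, 18.392, -4.016, 83.108, 1.295, 78.541, -3.26], TCP at [0.289, -0.582, 0.223] pointing down, gripper open.
Joint ranges: [-163.93, 163.93], [-17.29, 119.83], [-79.2, 71.16], [3.27, 140.29], [-89.18, 269.18], [5.43, 117.66], [-154.24, 154.24]. Speed limits (degrees/s): [147.25, 147.25, 180, 180, 180, 180, 180].

INTERFACE

Orientations are given as [roll, pitch, yaw] about the fixed x, y, z axes, in that order (R = Rz(yaw) Ry(pitch) Rx(roll)).
In Python, from cell import get_obs, eyes, env gives the robot as it stands.
- The arm moves only by the tool servo_tool, never from a script. Its argument "series" is a list that holds one entry, the list of rows, each a list of 7 numbers: the shift along the tool's x, y, z in units of 300 mm (1.0 is 300 mm), then the turn, a rotation vector about the tool's x, y, z in units of pi rad (1.0 is pi rad), then the opening, from 0 (shut) to 1 (fully open). In form: [[[tx, ty, tz, wx, wy, wz, gripper], ...]]. A call has 1 to 12 rows; each row is the pose to reach, as a shift and turn from the pose commanded when the call began, along the tool's axes at that moment, turning the shorter way round; what a row does not reach only later rows make up. A row lasts 1/12 s, in which the tool goes at most 41.7 mm and 7.16 degrees, less where a joint would pass 70% of its speed; a pose out of reach is approached as far as the arm can. A call with a number of a shift or a turn outside -1 to 1 is refused whole. A call with a gripper value outside its range is refused whole. The fingers move at their own pace and stop on an object; "grip_force" is the grip in N (left out, the last holds). Time passes only in rows, so rows that repeat a pose let the fingers close. It gives the time, the measured TCP pose, the force, the opening and the grip force at its end, in the units of the state.
- get_obs(): the state, without advancing time (a new reading comes with each control period).
- eyes.read_camera(name): name is "side" or "top" or "wrist"; returns a dict with "frame" (384x512x3 uint8, red, green, blue), "depth" (384x512 float32, m along the optical axis (not along the pixel's ray), 0 where there is no reading), "fx", "fy", "cx", "cy" (pixels), "origin" and "rotation" of the camera in the world; the wrist camera has in their place "mount" (4x4, takes a point from camera to tool coordinates, whose origin is the TCP and whose axes are the flange's). Camera axes: x right, y down, z forward; pixel columns grow to the right and rows downward; lengths in m; the calibration is good to about 2 mm. A picture is of the moment at which its call begins: read the wrist's pose just before it.
- env.sign_off(): hands the job in; it is judged then, once.
The state is a dict: "time_s": time; "qpos": joint angles; "joint_velocities": joint speeds; "effort": joint torques, N m; "tool_pos": TCP position; "tool_rot": TCP orientation; "force": force on the tool from outside, world axes, zero at the start; "wrist_torque": the same for the moment, N m; "grip_width": finger opening in m; "grasp_force": force on a finger pad.
Only numpy, scipy, OpenCV 4.12 (cv2) and the standard library are available. Lean on these libraries where they do the work, as an engineer would, in place of code of your own. Each camera call takes 0.05 s, during which the arm holds its last target. There are 200 camera calls.

## Working session

There is one attempt and no reset: what is moved stays moved. The work goes in short steps, Python scripts to look and compute and a tool call to move; the robot and the scene stay as the last step left them, time stands still between calls to the robot, and variables do not carry over. Pictures are saved under pics/ and viewed, at most 10 in all, crops included, and the job is handed in when it is done.

Besides the shell and the picture viewer there is one more tool, called by a JSON object that holds its "op" and its "data". servo_tool: Moves the arm, as the interface text tells. Shifts and turns lie within -1 to 1; 1 stands for 300 mm of shift or pi rad of turn. Its arguments: {"type":"object","properties":{"series":{"type":"array"},"grip_force":{"type":"number"}},"required":["series"]}

```bash
mkdir -p pics; ls; cat > h.py <<'E'
import numpy as np, cv2
from cell import get_obs, eyes, env
def shot(n):
    c=eyes.read_camera(n); return c
def world(c):
    d=c["depth"]; v,u=np.mgrid[:d.shape[0],:d.shape[1]]
    p=np.dstack([(u-c["cx"])/c["fx"]*d,(v-c["cy"])/c["fy"]*d,d])
    return p@np.array(c["rotation"]).T+np.array(c["origin"])
def ray(c,u,v,z):
    R=np.array(c["rotation"]);o=np.array(c["origin"])
    r=R@np.array([(u-c["cx"])/c["fx"],(v-c["cy"])/c["fy"],1]); return o+r*(z-o[2])/r[2]
E
python3 - <<'E'
from h import *
import pickle
cs={n:shot(n) for n in("top","side")}
pickle.dump(cs,open("c0.pkl","wb"))
im=np.hstack([cs[n]["frame"] for n in cs])[...,::-1]
for n in cs:
    print(n,cs[n]["origin"],cs[n]["rotation"],cs[n]["fx"])
    cv2.imwrite(f"pics/{n}0.png",cv2.resize(cs[n]["frame"][...,::-1],(800,600),interpolation=cv2.INTER_CUBIC))
print(get_obs())
E
```

```text
pics
top [ 0.43935357 -0.0227631   1.29095391] [-174.10284548   -0.64112683  -88.56165691] 486.5978033721849
side [0.18402739 0.67095652 0.6424828 ] [-123.60454581    0.91410212 -150.55976492] 411.21559259297663
{'time_s': 0.1, 'qpos': array([64.40627367, 18.43566472, -4.01531715, 83.16868555,  1.29525983,
       78.53838359, -3.26161446]), 'joint_velocities': array([ 0.03630453, -0.12272698, -0.00130524, -0.11920079, -0.1425211 ,
       -0.00214227, -0.02729658]), 'effort': array([-5.07657933e-04, -4.92573667e+01, -4.05867314e-01, -3.13399816e+01,
       -6.41218317e-02,  3.94750165e-02,  7.56522832e-05]), 'tool_pos': array([ 0.2887656 , -0.58179257,  0.22155439]), 'tool_rot': array([-1.79902509e+02,  5.67394614e-03,  2.64015769e+01]), 'force': array([ 0.52449238,  0.16804718, -0.78592856]), 'wrist_torque': array([ 0.01825212, -0.04504814,  0.00560821]), 'grasp_force': 0.0, 'grip_width': 0.08710645570015252}
```

View pics/top0.png

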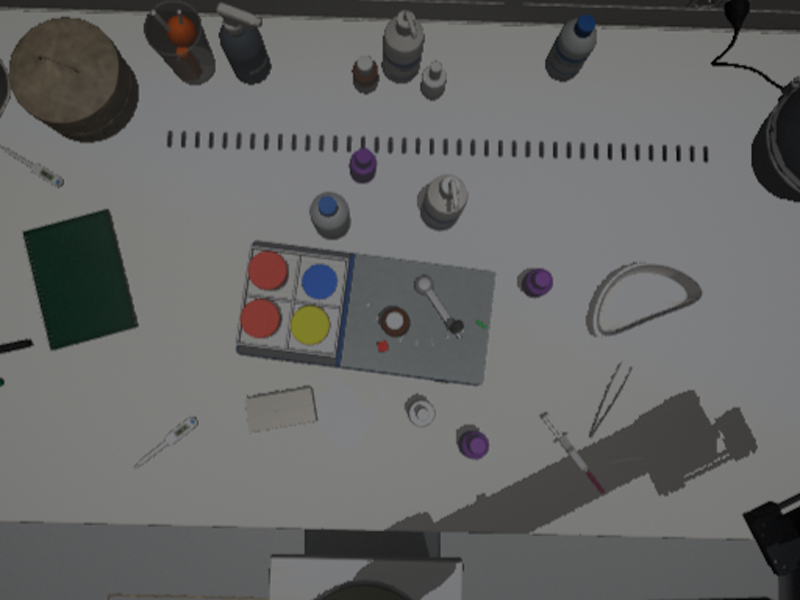

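View pics/side0.png

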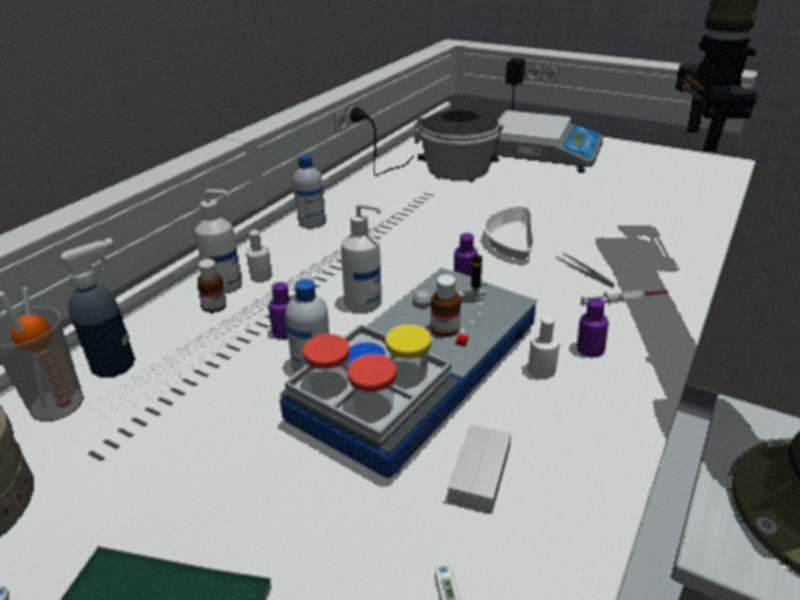

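Top view: the candidates for the bottle are brown on the dial (395,321), brown at the back (366,70), and purple ones at (363,163), (538,282) and (474,445). The description says the brown one on the dial. Also seen: grip (455,326), hinge (424,284), red mark (382,346), pad (320,281), green bar (481,324). Next I'll measure these and check a crop.

```bash
cat >> h.py <<'E'
from scipy.spatial.transform import Rotation as Ro
_s=shot
def shot(n):
    o=get_obs(); c=_s(n)
    if n=="wrist":
        T=np.eye(4);T[:3,:3]=Ro.from_euler("xyz",o["tool_rot"],degrees=True).as_matrix();T[:3,3]=o["tool_pos"]
        T=T@np.array(c["mount"]); c["rotation"]=T[:3,:3];c["origin"]=T[:3,3]
    else:
        r=np.array(c["rotation"])
        if r.size==3: c["rotation"]=Ro.from_euler("xyz",r,degrees=True).as_matrix()
    return c
def blobs(c,lo,hi,box=None,amin=8):
    h=cv2.cvtColor(c["frame"],cv2.COLOR_RGB2HSV); m=cv2.inRange(h,np.array(lo),np.array(hi))
    if box: k=np.zeros_like(m);x0,y0,x1,y1=box;k[y0:y1,x0:x1]=1;m*=k
    n,l,s,ce=cv2.connectedComponentsWithStats(m)
    return [(ce[i],s[i],l==i) for i in range(1,n) if s[i][4]>=amin]
E
python3 - <<'E'
from h import *
c=shot("top"); W=world(c); np.set_printoptions(precision=4,suppress=True)
print("deck",W[200,225:300:15])
box=(145,145,325,255)
for nm,lo,hi,z in [("redmark",(0,120,60),(8,255,255),.071),("yel",(22,120,60),(35,255,255),.136),("blue",(100,150,90),(120,255,255),.075),("green",(45,100,40),(80,255,255),.06),("white cap",(0,0,165),(180,40,255),.153),("brown",(5,60,20),(18,255,140),.115),("dark",(0,0,0),(180,255,45),.142)]:
    for ce,s,m in blobs(c,lo,hi,box):
        print(nm,ce,s,"ray",ray(c,*ce,z),"depthmed",np.median(W[m],0))
h=cv2.cvtColor(c["frame"],cv2.COLOR_RGB2HSV)
print(h[205,252],h[200,247],h[208,290])
# top surface of shaker deck outline
m=((abs(W[...,2]-.06)<.006)).astype(np.uint8); n,l,s,ce=cv2.connectedComponentsWithStats(m); i=1+np.argmax(s[1:,4]); print(s[i]); 
P=W[l==i][:,:2].astype(np.float32); print(cv2.minAreaRect(P))
cv2.imwrite("pics/crop.png",cv2.resize(c["frame"][140:260,145:325,::-1],(800,533),interpolation=cv2.INTER_CUBIC))
E
```

```text
deck [[ 0.5526  0.0332  0.0595]
 [ 0.554  -0.0048  0.0554]
 [ 0.5487 -0.0419  0.1225]
 [ 0.5555 -0.0811  0.0598]
 [ 0.5547 -0.1177  0.0791]]
redmark [170.7949 172.6774] [159 161  25  24 468] ray [0.6173 0.1717 0.071 ] depthmed [0.6073 0.1611 0.137 ]
redmark [165.9437 203.4604] [154 191  25  25 480] ray [0.5389 0.1806 0.071 ] depthmed [0.533  0.1698 0.1368]
redmark [244.5    221.1765] [242 218   6   7  34] ray [ 0.4995 -0.0178  0.071 ] depthmed [ 0.4999 -0.0178  0.0711]
yel [197.8463 207.5537] [186 196  25  24 475] ray [0.5258 0.0937 0.136 ] depthmed [0.5252 0.0934 0.137 ]
blue [203.961  179.8691] [194 170  21  21 359] ray [0.6006 0.087  0.075 ] depthmed [0.6005 0.0868 0.0753]
green [307.4667 207.0667] [305 205   6   5  15] ray [ 0.54   -0.1766  0.06  ] depthmed [ 0.5397 -0.1755  0.0618]
brown [252.916  206.4351] [244 197  18  18 131] ray [ 0.5336 -0.0374  0.115 ] depthmed [ 0.5299 -0.038   0.122 ]
dark [291.3617 208.5532] [287 205   9   8  47] ray [ 0.5288 -0.1282  0.142 ] depthmed [ 0.53   -0.1276  0.1412]
[113   8 128] [ 9 93 55] [90  7 38]
[ 152  154  165   93 6655]
((0.5536306500434875, 0.008922547101974487), (0.4005540907382965, 0.18788355588912964), 84.08663177490234)
```

View pics/crop.png

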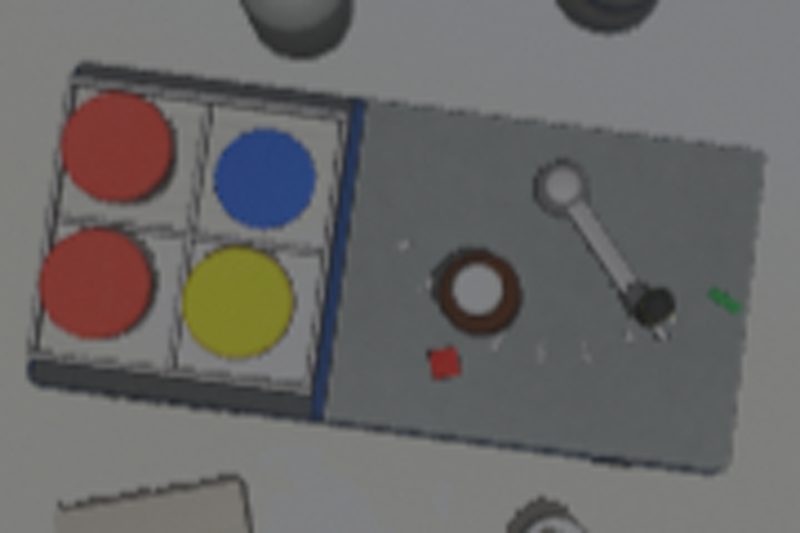

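The crop confirms the brown bottle with the white cap on the dial at crop (478,290). The hinge is at (562,188), the grip at (655,305), the mark at (443,362) and the pad at (265,178).

```bash
cat >> h.py <<'E'
np.set_printoptions(precision=4,suppress=True)
def mv(p,yaw=None):
    """shift (units of 300mm) and turn (units of pi) in tool axes from present pose"""
    o=get_obs(); R=Ro.from_euler("xyz",o["tool_rot"],degrees=True)
    t=R.inv().apply(np.array(p)-o["tool_pos"])/.3
    w=np.zeros(3)
    if yaw is not None: w=(R.inv()*Ro.from_euler("xyz",[180,0,yaw],degrees=True)).as_rotvec()/np.pi
    return np.r_[t,w].round(4)
E
python3 - <<'E'
from h import *
c=shot("top"); W=world(c)
print("hinge",ray(c,271.45,182.3,.078),"cap",ray(c,252.55,205.25,.153))
for nm,(x0,y0,x1,y1),zz in [("pump",(262,105,305,150),.06),("saline",(195,118,228,155),.05)]:
    P=W[y0:y1,x0:x1].reshape(-1,3);P=P[P[:,2]>zz];print(nm,np.percentile(P,[2,50,98],axis=0))
h=cv2.cvtColor(c["frame"],cv2.COLOR_RGB2HSV)[190:225,240:266]
m=(W[190:225,240:266,2]>.145); P=W[190:225,240:266][m];print("cap pts",len(P),P.mean(0),P.min(0),P.max(0))
print(mv([.529,-.128,.2216],39),mv([.529,-.128,.106],39))
E
```

```text
hinge [ 0.5986 -0.0829  0.078 ] cap [ 0.5333 -0.036   0.153 ]
pump [[ 0.7012 -0.1421  0.0655]
 [ 0.7246 -0.1092  0.1281]
 [ 0.7642 -0.0798  0.1952]]
saline [[0.6792 0.0433 0.0604]
 [0.6995 0.0691 0.1196]
 [0.7337 0.0991 0.1561]]
cap pts 101 [ 0.5319 -0.0348  0.1752] [ 0.4394 -0.0467  0.1462] [ 0.5462 -0.0228  1.291 ]
[ 1.3899 -0.9993  0.002  -0.0004 -0.     -0.07  ] [ 1.3899 -0.9989  0.3873 -0.0004 -0.     -0.07  ]
```

{"op": "servo_tool", "data": {"series": [[[0.7, -0.5, 0, 0, 0, -0.07, 0.5], [0.7, -0.5, 0, 0, 0, -0.07, 0.5], [0.7, -0.5, 0, 0, 0, -0.07, 0.5], [0.7, -0.5, 0, 0, 0, -0.07, 0.5], [0.7, -0.5, 0, 0, 0, -0.07, 0.5], [0.7, -0.5, 0, 0, 0, -0.07, 0.5], [0.7, -0.5, 0, 0, 0, -0.07, 0.5], [0.7, -0.5, 0, 0, 0, -0.07, 0.5]]]}}

```text
time_s: 0.87
tool_pos: [0.4131, -0.3502, 0.2229]
tool_rot: [180.0, -0.1, 39.5]
force: [-0.9, -0.9, 0.9]
grip_width: 0.0463
grasp_force: 0.0
```

```bash
python3 -c "
from h import *
print(get_obs()['time_s'],get_obs()['tool_pos'],get_obs()['tool_rot'],mv([.529,-.128,.2216],39))"
```

```text
0.8667 [ 0.4131 -0.3502  0.2229] [179.9905  -0.0664  39.4554] [ 0.7691 -0.3264  0.0051  0.0001 -0.0004  0.0025]
```

{"op": "servo_tool", "data": {"series": [[[0.769, -0.326, 0.005, 0, 0, 0.0025, 0.5], [0.769, -0.326, 0.005, 0, 0, 0.0025, 0.5], [0.769, -0.326, 0.005, 0, 0, 0.0025, 0.5], [0.769, -0.326, 0.005, 0, 0, 0.0025, 0.5], [0.769, -0.326, 0.005, 0, 0, 0.0025, 0.5], [0.769, -0.326, 0.005, 0, 0, 0.0025, 0.5], [0.769, -0.326, 0.005, 0, 0, 0.0025, 0.5], [0.769, -0.326, 0.005, 0, 0, 0.0025, 0.5], [0.769, -0.326, 0.005, 0, 0, 0.0025, 0.5], [0.769, -0.326, 0.005, 0, 0, 0.0025, 0.5]]]}}

```text
time_s: 1.7
tool_pos: [0.5274, -0.1359, 0.2207]
tool_rot: [180.0, 0.1, 38.3]
force: [0.9, 0.7, -0.1]
grip_width: 0.0437
grasp_force: 0.0
```

```bash
python3 - <<'E'
from h import *
print(get_obs()['tool_pos'],get_obs()['tool_rot'])
c=shot("wrist"); W=world(c)
m=(abs(W[...,2]-.141)<.006)&(np.hypot(W[...,0]-.53,W[...,1]+.128)<.03); print("post",m.sum(),W[m].mean(0),W[m].min(0),W[m].max(0))
print(mv([.53,-.1275,.106],39))
cv2.imwrite("pics/w1.png",c["frame"][...,::-1])
E
```

```text
[ 0.5274 -0.1359  0.2207] [179.9906   0.0651  38.3443]
post 366 [ 0.53   -0.1313  0.1409] [ 0.5202 -0.1409  0.1352] [ 0.5381 -0.1231  0.1433]
[ 0.0245 -0.0166  0.3827  0.0001  0.0003 -0.0037]
```

View pics/w1.png

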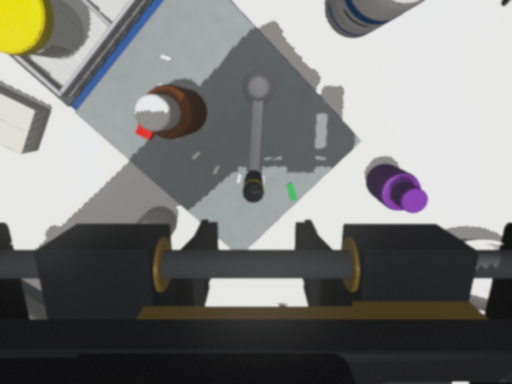

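The wrist view shows the black post at (254,186), and the bottle at (175,110) is well clear of it. I'll descend around the post.

{"op": "servo_tool", "data": {"series": [[[0, 0, 0.1, 0, 0, 0, 0.5], [0, 0, 0.2, 0, 0, 0, 0.5], [0, 0, 0.3, 0, 0, 0, 0.5], [0, 0, 0.38, 0, 0, 0, 0.5], [0, 0, 0.38, 0, 0, 0, 0.5], [0, 0, 0.38, 0, 0, 0, 0.5]]]}}

```text
time_s: 2.25
tool_pos: [0.5269, -0.1345, 0.1063]
tool_rot: [-179.9, 0.1, 38.4]
force: [-0.5, 0.3, 0.6]
grip_width: 0.0438
grasp_force: 0.0
```

{"op": "servo_tool", "data": {"series": [[[0, 0, 0, 0, 0, 0, 0.0], [0, 0, 0, 0, 0, 0, 0], [0, 0, 0, 0, 0, 0, 0], [0, 0, 0, 0, 0, 0, 0], [0, 0, 0, 0, 0, 0, 0], [0, 0, 0, 0, 0, 0, 0], [0, 0, 0, 0, 0, 0, 0], [0, 0, 0, 0, 0, 0, 0]]], "grip_force": 8}}

```text
time_s: 2.92
tool_pos: [0.5285, -0.1334, 0.1079]
tool_rot: [179.9, -0.0, 38.6]
force: [-0.9, 0.1, 5.5]
grip_width: 0.018
grasp_force: 8.0
```

```bash
python3 - <<'E'
from h import *
p=get_obs()['tool_pos'];print(p)
P=np.array([.5998,-.0815])
for a in (-45,-52,-58,-61):
    r=np.radians(a); print(a,mv([*(P+.086*np.array([-np.cos(r),np.sin(r)])),.106]))
print(np.degrees(np.arctan2(p[1]-P[1],P[0]-p[0])),np.hypot(*(p[:2]-P)))
E
```

```text
[ 0.5285 -0.1334  0.1079]
-45 [0.0087 0.045  0.0063 0.     0.     0.    ]
-52 [0.0147 0.0795 0.0064 0.     0.     0.    ]
-58 [0.0232 0.1083 0.0064 0.     0.     0.    ]
-61 [0.0286 0.1223 0.0064 0.     0.     0.    ]
-36.051098415075586 0.0881383373417556
```

{"op": "servo_tool", "data": {"series": [[[0.004, 0.022, 0, 0, 0, 0, 0], [0.009, 0.045, 0, 0, 0, 0, 0], [0.012, 0.062, 0, 0, 0, 0, 0], [0.015, 0.08, 0, 0, 0, 0, 0], [0.019, 0.095, 0, 0, 0, 0, 0], [0.023, 0.108, 0, 0, 0, 0, 0], [0.029, 0.122, 0, 0, 0, 0, 0], [0.029, 0.122, 0, 0, 0, 0, 0], [0.029, 0.122, 0, 0, 0, 0, 0], [0.029, 0.122, 0, 0, 0, 0, 0]]]}}

```text
time_s: 3.75
tool_pos: [0.5537, -0.1533, 0.1063]
tool_rot: [-179.5, 0.3, 38.6]
force: [-11.0, 7.2, 9.5]
grip_width: 0.0178
grasp_force: 8.0
```

```bash
python3 - <<'E'
from h import *
o=get_obs();p=o['tool_pos'];print(p,o['force'],o['grasp_force'])
P=np.array([.5998,-.0815])
print(np.degrees(np.arctan2(p[1]-P[1],P[0]-p[0])),np.hypot(*(p[:2]-P)))
c=shot("top")
for ce,s,m in blobs(c,(0,0,0),(180,255,50),(270,190,320,225)): print(ce,s)
E
```

```text
[ 0.5537 -0.1533  0.1063] [-10.9607   7.1805   9.4902] 7.975831422954798
-57.32069802312613 0.08535782285109347
[293.6331 208.3524] [ 270  190   48   35 1382]
```

The lever is against the stop: it reacts with 13 N at the predicted angle. Release and lift.

{"op": "servo_tool", "data": {"series": [[[0, 0, 0, 0, 0, 0, 0.5], [0, 0, 0, 0, 0, 0, 0.5], [0, 0, 0, 0, 0, 0, 0.5], [0, 0, 0, 0, 0, 0, 0.5], [0, 0, -0.05, 0, 0, 0, 0.5], [0, 0, -0.15, 0, 0, 0, 0.5], [0, 0, -0.28, 0, 0, 0, 0.6], [0, 0, -0.4, 0, 0, 0, 0.8], [0, 0, -0.4, 0, 0, 0, 0.8], [0, 0, -0.4, 0, 0, 0, 0.8]]]}}

```text
time_s: 4.63
tool_pos: [0.5598, -0.1571, 0.2299]
tool_rot: [179.7, -0.2, 38.5]
force: [-0.5, 0.4, -0.4]
grip_width: 0.0622
grasp_force: 0.0
```

```bash
python3 - <<'E'
from h import *
o=get_obs();print(o['tool_pos'])
P=np.array([.5998,-.0815])
c=shot("wrist"); W=world(c)
for nm,x,y,r,z0,z1 in [("post",.554,-.153,.03,.134,.148),("cap",.533,-.036,.03,.143,.16)]:
    m=(W[...,2]>z0)&(W[...,2]<z1)&(np.hypot(W[...,0]-x,W[...,1]-y)<r)
    if m.any():
        q=W[m]; mid=(np.percentile(q,2,axis=0)+np.percentile(q,98,axis=0))/2; print(nm,m.sum(),mid,np.percentile(q[:,2],99))
        print(" ang",np.degrees(np.arctan2(mid[1]-P[1],P[0]-mid[0])))
c=shot("top"); W=world(c)
m=(W[...,2]>.146)&(W[...,2]<.16)&(np.hypot(W[...,0]-.533,W[...,1]+.036)<.03); q=W[m]; print("topcap",m.sum(),(np.percentile(q,2,axis=0)+np.percentile(q,98,axis=0))/2)
print(mv([.533,-.036,.23],39))
cv2.imwrite("pics/t2.png",cv2.resize(c["frame"][140:260,145:325,::-1],(800,533),interpolation=cv2.INTER_CUBIC))
E
```

```text
[ 0.5598 -0.1571  0.2299]
post 337 [ 0.5533 -0.1543  0.1395] 0.14295384030133146
 ang -57.4334375637812
cap 1074 [ 0.5343 -0.0358  0.1485] 0.15293771678276372
 ang 34.89958944636499
topcap 98 [ 0.5338 -0.0347  0.1531]
[ 0.1867 -0.3658 -0.0123 -0.0001  0.0001 -0.0026]
```

View pics/t2.png

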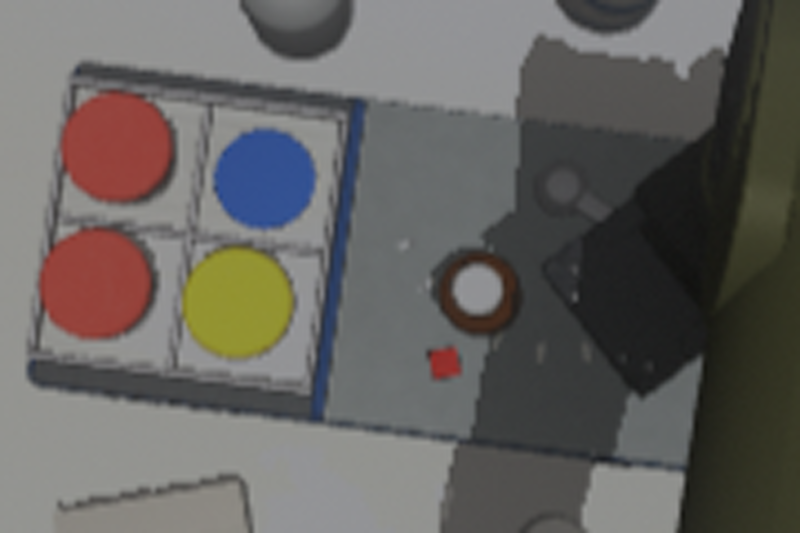

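The lever is at idle, and the bottle is unmoved with its cap at (478,290). I'll go above the bottle.

{"op": "servo_tool", "data": {"series": [[[0.09, -0.18, 0, 0, 0, 0, 1], [0.185, -0.366, 0, 0, 0, 0, 1], [0.185, -0.366, 0, 0, 0, 0, 1], [0.185, -0.366, 0, 0, 0, 0, 1], [0.185, -0.366, 0, 0, 0, 0, 1], [0.185, -0.366, 0, 0, 0, 0, 1], [0.185, -0.366, 0, 0, 0, 0, 1], [0.185, -0.366, 0, 0, 0, 0, 1]]]}}

```text
time_s: 5.4
tool_pos: [0.5326, -0.0378, 0.2262]
tool_rot: [-180.0, 0.1, 38.4]
force: [0.1, -0.1, -0.2]
grip_width: 0.0869
grasp_force: 0.0
```

```bash
python3 - <<'E'
from h import *
o=get_obs();print(o['tool_pos'],o['joint_velocities'].round(2))
print(mv([.5337,-.0357,.091],39))
E
```

```text
[ 0.5326 -0.0378  0.2262] [ 0.03 -0.25 -0.23 -0.24 -0.33  0.06  0.01]
[ 0.0076 -0.0028  0.4508 -0.0003  0.0003 -0.0034]
```

{"op": "servo_tool", "data": {"series": [[[0.007, -0.003, 0.1, 0, 0, 0, 1], [0.007, -0.003, 0.2, 0, 0, 0, 1], [0.007, -0.003, 0.3, 0, 0, 0, 1], [0.007, -0.003, 0.4, 0, 0, 0, 1], [0.007, -0.003, 0.45, 0, 0, 0, 1], [0.007, -0.003, 0.45, 0, 0, 0, 1], [0.007, -0.003, 0.45, 0, 0, 0, 1], [0.007, -0.003, 0.45, 0, 0, 0, 1]]]}}

```text
time_s: 6.07
tool_pos: [0.5349, -0.0346, 0.0932]
tool_rot: [179.9, -0.1, 38.5]
force: [0.2, -0.4, 0.3]
grip_width: 0.0874
grasp_force: 0.0
```

{"op": "servo_tool", "data": {"series": [[[0, 0, 0, 0, 0, 0, 0.4], [0, 0, 0, 0, 0, 0, 0.4], [0, 0, 0, 0, 0, 0, 0.4], [0, 0, 0, 0, 0, 0, 0.4], [0, 0, 0, 0, 0, 0, 0.4], [0, 0, 0, 0, 0, 0, 0.4], [0, 0, 0, 0, 0, 0, 0.4], [0, 0, 0, 0, 0, 0, 0.4], [0, 0, 0, 0, 0, 0, 0.4], [0, 0, 0, 0, 0, 0, 0.4]]], "grip_force": 12}}

```text
time_s: 6.9
tool_pos: [0.534, -0.0343, 0.0922]
tool_rot: [180.0, -0.0, 38.5]
force: [0.6, -1.2, 0.5]
grip_width: 0.0444
grasp_force: 11.8
```

{"op": "servo_tool", "data": {"series": [[[0, 0, -0.03, 0, 0, 0, 0.4], [0, 0, -0.1, 0, 0, 0, 0.4], [0, 0, -0.2, 0, 0, 0, 0.4], [0, 0, -0.3, 0, 0, 0, 0.4], [0, 0, -0.35, 0, 0, 0, 0.4], [0, 0, -0.35, 0, 0, 0, 0.4], [0, 0, -0.35, 0, 0, 0, 0.4], [0, 0, -0.35, 0, 0, 0, 0.4]]]}}

```text
time_s: 7.57
tool_pos: [0.5329, -0.0339, 0.196]
tool_rot: [-179.9, 0.1, 38.6]
force: [-0.7, 0.5, -1.8]
grip_width: 0.044
grasp_force: 11.8
```

```bash
python3 - <<'E'
from h import *
o=get_obs();print(o['tool_pos'],o['grasp_force'],o['force'])
c=shot("wrist"); W=world(c)
h=cv2.cvtColor(c["frame"],cv2.COLOR_RGB2HSV)
m=cv2.inRange(h,np.array((100,150,60)),np.array((125,255,255)))>0; m&=abs(W[...,2]-.075)<.004
print("pad",m.sum(),(np.percentile(W[m],2,axis=0)+np.percentile(W[m],98,axis=0))/2 if m.any() else 0)
print(mv([.6005,.0868,.197],39))
s=shot("side")
cv2.imwrite("pics/w3.png",np.hstack([c["frame"][:,:,::-1][::1],]))
cv2.imwrite("pics/s3.png",cv2.resize(s["frame"][120:300,170:360,::-1],(633,600),interpolation=cv2.INTER_CUBIC))
E
```

```text
[ 0.5329 -0.0339  0.196 ] 11.783895470439347 [-0.6834  0.5168 -1.8407]
pad 3960 [0.6455 0.0051 0.0746]
[ 0.4277 -0.1739 -0.0055 -0.0007  0.0006 -0.0025]
```

View pics/s3.png

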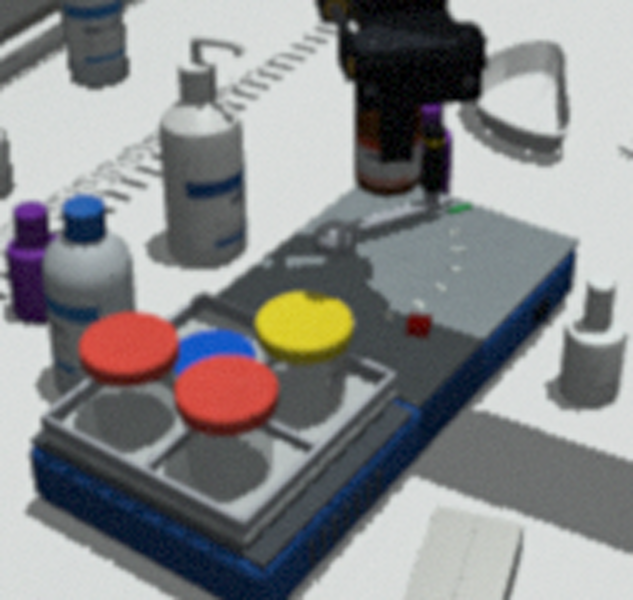

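The side view shows the bottle hanging upright in the gripper at about (390,140), with the lever still at idle. I'll carry it over the pad.

{"op": "servo_tool", "data": {"series": [[[0.08, -0.03, 0, 0, 0, 0, 0.4], [0.17, -0.07, 0, 0, 0, 0, 0.4], [0.26, -0.105, 0, 0, 0, 0, 0.4], [0.35, -0.14, 0, 0, 0, 0, 0.4], [0.427, -0.174, 0, 0, 0, 0, 0.4], [0.427, -0.174, 0, 0, 0, 0, 0.4], [0.427, -0.174, 0, 0, 0, 0, 0.4], [0.427, -0.174, 0, 0, 0, 0, 0.4], [0.427, -0.174, 0, 0, 0, 0, 0.4]]]}}

```text
time_s: 8.42
tool_pos: [0.601, 0.085, 0.1962]
tool_rot: [180.0, 0.1, 38.5]
force: [1.1, 0.7, -1.3]
grip_width: 0.0443
grasp_force: 11.8
```

```bash
python3 - <<'E'
from h import *
o=get_obs();print(o['tool_pos'],o['joint_velocities'].round(1))
print(mv([.6005,.0868,.107],39))
c=shot("wrist");W=world(c)
m=(W[...,2]>.13)&(W[...,2]<.14); 
h=cv2.cvtColor(c["frame"],cv2.COLOR_RGB2HSV)
for nm,lo,hi in [("red",(0,120,60),(8,255,255)),("yel",(22,120,60),(35,255,255))]:
    for ce,s,k in blobs(c,lo,hi,amin=300):
        print(nm,ce,s[4],np.percentile(W[k],[2,98],axis=0).mean(0))
cv2.imwrite("pics/w4.png",c["frame"][...,::-1])
E
```

```text
[0.601  0.085  0.1962] [ 0.5 -0.5 -0.  -0.2 -0.2 -0.1 -0.1]
[ 0.0032 -0.0058  0.2974  0.      0.0006 -0.0031]
red [177.1298 133.0438] 5392 [0.6074 0.1612 0.136 ]
red [113.4651 197.8973] 3973 [0.5582 0.1684 0.2013]
yel [179.8434 239.491 ] 332 [0.5725 0.1171 0.2026]
```

View pics/w4.png

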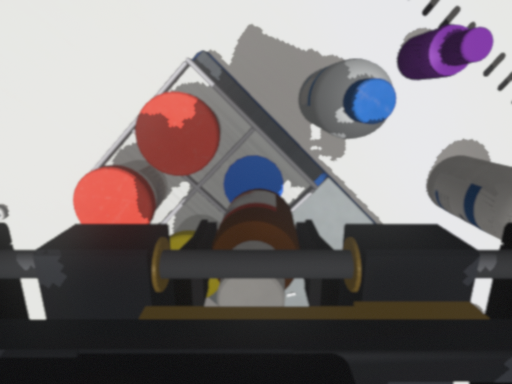

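The bottle hangs over the pad at (252,180), with the fingers between the cups. Lowering.

{"op": "servo_tool", "data": {"series": [[[0.003, -0.005, 0.07, 0, 0, 0, 0.4], [0.003, -0.005, 0.14, 0, 0, 0, 0.4], [0.003, -0.005, 0.2, 0, 0, 0, 0.4], [0.003, -0.005, 0.24, 0, 0, 0, 0.4], [0.003, -0.005, 0.27, 0, 0, 0, 0.4], [0.003, -0.005, 0.285, 0, 0, 0, 0.4], [0.003, -0.005, 0.285, 0, 0, 0, 0.4], [0.003, -0.005, 0.285, 0, 0, 0, 0.4], [0.003, -0.005, 0.285, 0, 0, 0, 0.4], [0.003, -0.005, 0.285, 0, 0, 0, 0.4]]]}}

```text
time_s: 9.3
tool_pos: [0.6019, 0.0885, 0.1126]
tool_rot: [179.9, -0.1, 38.6]
force: [-0.9, 0.1, -0.8]
grip_width: 0.0443
grasp_force: 11.8
```

{"op": "servo_tool", "data": {"series": [[[0, 0, 0.004, 0, 0, 0, 0.4], [0, 0, 0.008, 0, 0, 0, 0.4], [0, 0, 0.01, 0, 0, 0, 0.4], [0, 0, 0.01, 0, 0, 0, 0.4], [0, 0, 0.01, 0, 0, 0, 0.4]]]}}

```text
time_s: 9.72
tool_pos: [0.6012, 0.0883, 0.1084]
tool_rot: [-180.0, 0.0, 38.6]
force: [0.1, -0.1, -0.4]
grip_width: 0.0441
grasp_force: 11.8
```

{"op": "servo_tool", "data": {"series": [[[0, 0, 0.003, 0, 0, 0, 0.4], [0, 0, 0.006, 0, 0, 0, 0.4], [0, 0, 0.008, 0, 0, 0, 0.4], [0, 0, 0.008, 0, 0, 0, 0.4], [0, 0, 0.008, 0, 0, 0, 0.4]]]}}

```text
time_s: 10.13
tool_pos: [0.6017, 0.0886, 0.1072]
tool_rot: [180.0, -0.1, 38.6]
force: [-1.5, -0.2, 5.3]
grip_width: 0.0443
grasp_force: 11.8
```

Contact. Release gently, then lift.

{"op": "servo_tool", "data": {"series": [[[0, 0, 0, 0, 0, 0, 0.53], [0, 0, 0, 0, 0, 0, 0.56], [0, 0, 0, 0, 0, 0, 0.6], [0, 0, 0, 0, 0, 0, 0.66], [0, 0, 0, 0, 0, 0, 0.7], [0, 0, 0, 0, 0, 0, 0.7], [0, 0, 0, 0, 0, 0, 0.7], [0, 0, -0.05, 0, 0, 0, 0.7], [0, 0, -0.12, 0, 0, 0, 0.7], [0, 0, -0.22, 0, 0, 0, 0.7], [0, 0, -0.32, 0, 0, 0, 0.7], [0, 0, -0.42, 0, 0, 0, 0.7]]]}}

```text
time_s: 11.13
tool_pos: [0.6009, 0.0884, 0.2333]
tool_rot: [-180.0, 0.0, 38.6]
force: [0.4, 1.1, 0.3]
grip_width: 0.0607
grasp_force: 0.0
```

```bash
python3 - <<'E'
from h import *
o=get_obs();print(o['tool_pos'])
print(mv([.5536,-.1533,.235],39))
E
```

```text
[0.6009 0.0884 0.2333]
[-0.6255  0.5316 -0.0056 -0.0001  0.0001 -0.0024]
```

{"op": "servo_tool", "data": {"series": [[[-0.1, 0.085, 0, 0, 0, 0, 0.5], [-0.2, 0.17, 0, 0, 0, 0, 0.5], [-0.3, 0.255, 0, 0, 0, 0, 0.5], [-0.4, 0.34, 0, 0, 0, 0, 0.5], [-0.5, 0.425, 0, 0, 0, 0, 0.5], [-0.57, 0.485, 0, 0, 0, 0, 0.5], [-0.625, 0.532, -0.005, 0, 0, -0.002, 0.5], [-0.625, 0.532, -0.005, 0, 0, -0.002, 0.5], [-0.625, 0.532, -0.005, 0, 0, -0.002, 0.5], [-0.625, 0.532, -0.005, 0, 0, -0.002, 0.5], [-0.625, 0.532, -0.005, 0, 0, -0.002, 0.5]]]}}

```text
time_s: 12.05
tool_pos: [0.5545, -0.1513, 0.2337]
tool_rot: [-180.0, -0.0, 39.1]
force: [-0.0, 0.9, -1.9]
grip_width: 0.0438
grasp_force: 0.0
```

```bash
python3 - <<'E'
from h import *
o=get_obs();print(o['tool_pos'],o['joint_velocities'].round(1))
print(mv([.5536,-.1533,.107],39))
P=np.array([.5998,-.0815])
c=shot("wrist"); W=world(c)
m=(W[...,2]>.134)&(W[...,2]<.148)&(np.hypot(W[...,0]-.554,W[...,1]+.153)<.03)
q=W[m]; mid=np.percentile(q,[2,98],axis=0).mean(0); print("post",mid,np.degrees(np.arctan2(mid[1]-P[1],P[0]-mid[0])))
c=shot("top"); W=world(c)
m=(W[...,2]>.155)&(W[...,2]<.18)&(np.hypot(W[...,0]-.6,W[...,1]-.087)<.04);q=W[m];print("cap",m.sum(),np.percentile(q,[2,98],axis=0).mean(0))
for ce,s,k in blobs(c,(0,120,60),(8,255,255),(230,205,260,240)): print("mark",ray(c,*ce,.071))
cv2.imwrite("pics/t5.png",cv2.resize(c["frame"][140:260,145:325,::-1],(800,533),interpolation=cv2.INTER_CUBIC))
E
```

```text
[ 0.5545 -0.1513  0.2337] [-0.3  0.1  0.  -0.   0.1  0.   0.1]
[-0.0067  0.0034  0.4222 -0.0001 -0.0002  0.0004]
post [ 0.5534 -0.1542  0.1391] -57.43590844259426
cap 107 [0.5998 0.0886 0.165 ]
mark [ 0.4993 -0.0179  0.071 ]
```

View pics/t5.png

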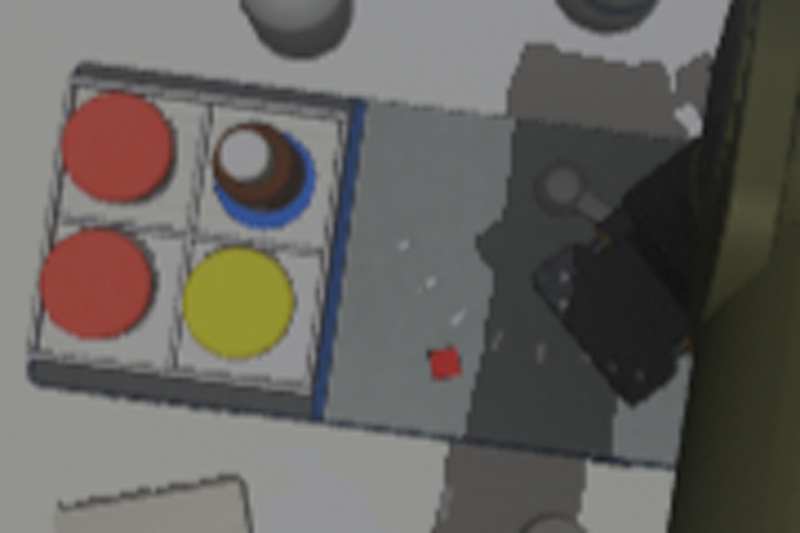

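The bottle stands on the pad at (255,165), with its cap within 2 mm of the pad's centre. The lever is at idle and the mark is unmoved. I'll grip the lever.

{"op": "servo_tool", "data": {"series": [[[-0.003, 0.006, 0.1, 0, 0, 0, 0.5], [-0.003, 0.006, 0.2, 0, 0, 0, 0.5], [-0.003, 0.006, 0.3, 0, 0, 0, 0.5], [-0.003, 0.006, 0.38, 0, 0, 0, 0.5], [-0.003, 0.006, 0.42, 0, 0, 0, 0.5], [-0.003, 0.006, 0.42, 0, 0, 0, 0.5], [-0.003, 0.006, 0.42, 0, 0, 0, 0.5], [-0.003, 0.006, 0.42, 0, 0, 0, 0.5]]]}}

```text
time_s: 12.82
tool_pos: [0.5559, -0.1552, 0.1095]
tool_rot: [179.9, -0.1, 38.9]
force: [0.1, -0.1, 0.4]
grip_width: 0.0434
grasp_force: 0.0
```

{"op": "servo_tool", "data": {"series": [[[0, 0, 0, 0, 0, 0, 0], [0, 0, 0, 0, 0, 0, 0], [0, 0, 0, 0, 0, 0, 0], [0, 0, 0, 0, 0, 0, 0], [0, 0, 0, 0, 0, 0, 0], [0, 0, 0, 0, 0, 0, 0], [0, 0, 0, 0, 0, 0, 0], [0, 0, 0, 0, 0, 0, 0]]], "grip_force": 8}}

```text
time_s: 13.48
tool_pos: [0.5533, -0.1535, 0.108]
tool_rot: [-179.8, 0.1, 39.0]
force: [-4.4, 3.5, 5.4]
grip_width: 0.0175
grasp_force: 8.0
```

```bash
cat >> h.py <<'E'
def arc(a1,yaw1,n):
    P=np.array([.5998,-.0815]); o=get_obs();p=o['tool_pos'];y0=o['tool_rot'][2]
    a0=np.degrees(np.arctan2(p[1]-P[1],P[0]-p[0])); print(p,o['force'],a0,np.hypot(*(p[:2]-P)))
    for f in np.arange(1,n+1)/n:
        a=np.radians(a0+f*(a1-a0)); print(mv([*(P+.086*np.array([-np.cos(a),np.sin(a)])),.107],y0+f*(yaw1-y0)).round(3).tolist())
E
python3 -c "
from h import *
arc(-12,12,12)"
```

```text
[ 0.5533 -0.1535  0.108 ] [-4.3975  3.4601  5.3978] -57.15201630947397 0.08574501323452025
[-0.006, -0.018, 0.004, -0.001, 0.0, 0.012]
[-0.01, -0.036, 0.004, -0.001, 0.0, 0.025]
[-0.013, -0.055, 0.004, -0.001, 0.0, 0.037]
[-0.015, -0.074, 0.004, -0.001, 0.0, 0.05]
[-0.015, -0.092, 0.004, -0.001, 0.0, 0.062]
[-0.014, -0.111, 0.004, -0.001, 0.0, 0.075]
[-0.012, -0.13, 0.004, -0.001, 0.0, 0.087]
[-0.009, -0.148, 0.004, -0.001, 0.0, 0.1]
[-0.004, -0.167, 0.004, -0.001, 0.001, 0.112]
[0.001, -0.185, 0.004, -0.001, 0.001, 0.125]
[0.008, -0.202, 0.004, -0.001, 0.001, 0.137]
[0.016, -0.219, 0.004, -0.001, 0.001, 0.15]
```

{"op": "servo_tool", "data": {"series": [[[-0.006, -0.018, 0, 0, 0, 0.012, 0], [-0.01, -0.036, 0, 0, 0, 0.025, 0], [-0.013, -0.055, 0, 0, 0, 0.037, 0], [-0.015, -0.074, 0, 0, 0, 0.05, 0], [-0.015, -0.092, 0, 0, 0, 0.062, 0], [-0.014, -0.111, 0, 0, 0, 0.075, 0], [-0.012, -0.13, 0, 0, 0, 0.087, 0], [-0.009, -0.148, 0, 0, 0, 0.1, 0], [-0.004, -0.167, 0, 0, 0, 0.112, 0], [0.001, -0.185, 0, 0, 0, 0.125, 0], [0.008, -0.202, 0, 0, 0, 0.137, 0], [0.016, -0.219, 0, 0, 0, 0.15, 0]]]}}

```text
time_s: 14.48
tool_pos: [0.5159, -0.1033, 0.1079]
tool_rot: [179.9, 0.1, 11.7]
force: [-3.2, -2.6, 2.4]
grip_width: 0.0177
grasp_force: 8.0
```

```bash
python3 -c "
from h import *
arc(30,-15,10)"
```

```text
[ 0.5159 -0.1033  0.1079] [-3.226  -2.6211  2.3551] -14.553944300130262 0.08664379580565391
[0.002, -0.022, 0.003, 0.001, 0.001, 0.015]
[0.003, -0.045, 0.003, 0.001, 0.001, 0.03]
[0.007, -0.067, 0.003, 0.001, 0.001, 0.044]
[0.012, -0.088, 0.003, 0.001, 0.001, 0.059]
[0.018, -0.11, 0.003, 0.001, 0.0, 0.074]
[0.026, -0.13, 0.003, 0.001, 0.0, 0.089]
[0.036, -0.15, 0.002, 0.001, 0.0, 0.104]
[0.047, -0.17, 0.002, 0.001, 0.0, 0.119]
[0.06, -0.188, 0.002, 0.001, 0.0, 0.133]
[0.074, -0.205, 0.002, 0.001, 0.0, 0.148]
```

{"op": "servo_tool", "data": {"series": [[[0.001, -0.022, 0, 0, 0, 0.015, 0], [0.003, -0.045, 0, 0, 0, 0.03, 0], [0.007, -0.067, 0, 0, 0, 0.044, 0], [0.012, -0.088, 0, 0, 0, 0.059, 0], [0.018, -0.11, 0, 0, 0, 0.074, 0], [0.026, -0.13, 0, 0, 0, 0.089, 0], [0.036, -0.15, 0, 0, 0, 0.104, 0], [0.047, -0.17, 0, 0, 0, 0.119, 0], [0.06, -0.188, 0, 0, 0, 0.133, 0], [0.074, -0.205, 0, 0, 0, 0.148, 0], [0.074, -0.205, 0, 0, 0, 0.148, 0], [0.074, -0.205, 0, 0, 0, 0.148, 0]]]}}

```text
time_s: 15.48
tool_pos: [0.5257, -0.036, 0.1077]
tool_rot: [-180.0, 0.0, -14.6]
force: [-0.5, 1.3, 1.2]
grip_width: 0.0175
grasp_force: 8.0
```

```bash
python3 -c "
from h import *
arc(32,-15,1)"
```

```text
[ 0.5257 -0.036   0.1077] [-0.537   1.2883  1.2351] 31.563328490430198 0.08692939395695619
[0.004, -0.001, 0.002, -0.0, 0.0, 0.002]
```

{"op": "servo_tool", "data": {"series": [[[0, 0, 0, 0, 0, 0, 0.25], [0, 0, 0, 0, 0, 0, 0.35], [0, 0, 0, 0, 0, 0, 0.45], [0, 0, 0, 0, 0, 0, 0.45], [0, 0, 0, 0, 0, 0, 0.45], [0, 0, -0.05, 0, 0, 0, 0.45], [0, 0, -0.15, 0, 0, 0, 0.45], [0, 0, -0.27, 0, 0, 0, 0.45], [0, 0, -0.4, 0, 0, 0, 0.45]]]}}

```text
time_s: 16.23
tool_pos: [0.5249, -0.0364, 0.2279]
tool_rot: [180.0, 0.1, -14.7]
force: [1.0, -0.8, -0.4]
grip_width: 0.0393
grasp_force: 0.0
```

{"op": "servo_tool", "data": {"series": [[[-0.1, 0.1, -0.05, 0, 0, 0, 0.45], [-0.2, 0.2, -0.1, 0, 0, 0, 0.45], [-0.3, 0.3, -0.1, 0, 0, 0, 0.45], [-0.35, 0.4, -0.1, 0, 0, 0, 0.45], [-0.35, 0.5, -0.1, 0, 0, 0, 0.45], [-0.35, 0.6, -0.1, 0, 0, 0, 0.45], [-0.35, 0.7, -0.1, 0, 0, 0, 0.45], [-0.35, 0.8, -0.1, 0, 0, 0, 0.45], [-0.35, 0.8, -0.1, 0, 0, 0, 0.45], [-0.35, 0.8, -0.1, 0, 0, 0, 0.45], [-0.35, 0.8, -0.1, 0, 0, 0, 0.45]]]}}

```text
time_s: 17.15
tool_pos: [0.3637, -0.2411, 0.2576]
tool_rot: [-180.0, -0.0, -14.7]
force: [-0.2, 0.5, 0.5]
grip_width: 0.0394
grasp_force: 0.0
```

```bash
python3 - <<'E'
from h import *
o=get_obs();print(o['tool_pos'],o['force'])
c=shot("top"); W=world(c); P=np.array([.5998,-.0815])
ang=lambda q:np.degrees(np.arctan2(q[1]-P[1],P[0]-q[0]))
m=(W[...,2]>.135)&(W[...,2]<.148)&(np.hypot(W[...,0]-.527,W[...,1]+.035)<.04);q=np.percentile(W[m],[2,98],axis=0).mean(0);print("post",m.sum(),q,ang(q))
for ce,s,k in blobs(c,(0,120,60),(8,255,255),(230,205,262,240)): r=ray(c,*ce,.071);print("mark",r,ang(r))
m=(W[...,2]>.155)&(W[...,2]<.18)&(np.hypot(W[...,0]-.6,W[...,1]-.087)<.04);print("cap",m.sum(),np.percentile(W[m],[2,98],axis=0).mean(0))
cv2.imwrite("pics/t6.png",cv2.resize(c["frame"][100:300,125:385,::-1],(780,600),interpolation=cv2.INTER_CUBIC))
E
```

```text
[ 0.3637 -0.2411  0.2576] [-0.2162  0.453   0.4861]
post 48 [ 0.5267 -0.0373  0.1414] 31.164153114437983
mark [ 0.4993 -0.0177  0.071 ] 32.42010770461931
cap 109 [0.5996 0.0886 0.1658]
```

View pics/t6.png

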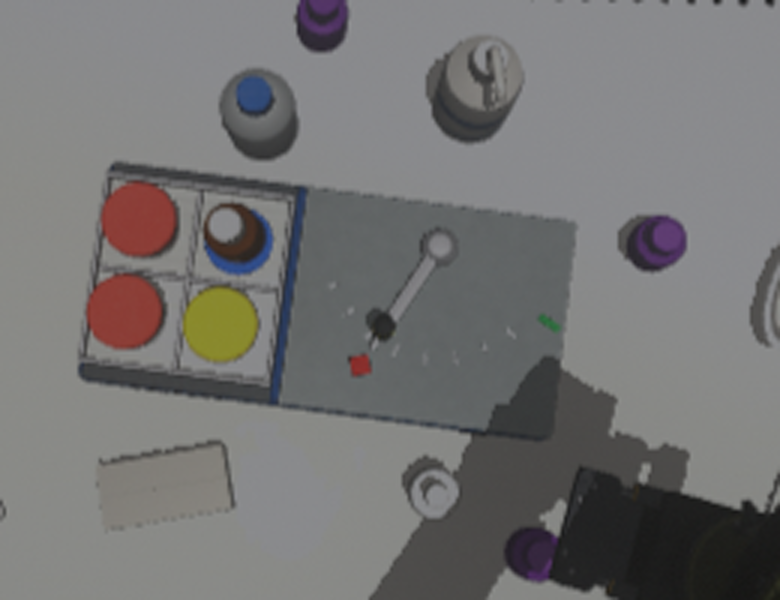

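The lever at (382,325) points at the mark at (360,365), about 1° off. The bottle stands on the pad and everything else is in place. Handing in.

```bash
python3 -c "
from h import *
print(env.sign_off())"
```

```text
the job is handed in; nothing more can be done
None
```

The job is handed in, with no verdict returned: the lever went to idle first, the brown bottle now stands released on the blue pad within about 2 mm of its centre, and the lever points about 1° off the red mark (4° allowed).

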